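Tip the worn bushings out of the hopper

ROBOT

A 7-joint arm with a two-finger parallel gripper is mounted at the origin on the work surface. World frame = base frame: x ahead of the robot, y to its left, z up, the work surface at z = 0. Lengths are in m, angles in rad, forces in N, time in s.
With the tool pointing down it reaches from about 0.425 to 0.925 m from the base axis. Payload 6.8 kg.
Tool frame: the origin (TCP) lies midway between the tips of the shut fingers; the grasp point (between the pads) lies 19 mm behind it; z points along the fingers, y is the line along which they close (so a half turn about z gives the same grasp; the last joint's range is limited). The gripper opens to 85 mm and grips with 20 to 120 N. Pads are 22 mm wide; open, the fingers measure 114 mm over their backs; the gripper's body (76 mm by 85 mm) begins 54 mm behind the grasp point. The pads swing forward as they close: fully open they stand 13 mm farther back than shut.
Start: joints at [1.059, 0.477, 0.022, 1.555, -0.011, 1.109, -0.083], TCP at [0.265, -0.621, 0.231] pointing down, gripper open.
Joint ranges: [-2.96, 2.96], [-0.34, 2.1], [-1.41, 1.46], [0.24, 2.44], [-1.37, 4.51], [0.17, 1.92], [-2.96, 2.96]. Speed limits (rad/s): [2.39, 2.39, 3.14, 3.14, 3.14, 3.14, 3.14].

INTERFACE

Orientations are given as a unit quaternion [w, x, y, z].
In Python, from station import bot, eyes, ticket gives the robot as it stands.
- The arm moves only by the shell command python3 -m crank 'ROWS' [FORCE]. ROWS is text: rows parted by semicolons, each of 7 numbers parted by spaces: the shift along the tool's x, y, z in units of 0.5 m (1.0 is 0.5 m), then the turn, a rotation vector about the tool's x, y, z in units of 180 degrees (1.0 is 180 degrees), then the closure, from 0 (fully open) to 1 (shut). A call has 1 to 20 rows; each row is the pose to reach, as a shift and turn from the pose commanded when the call began, along the tool's axes at that moment, turning the shorter way round; what a row does not reach only later rows make up. A row lasts 1/10 s, in which the tool goes at most 50 mm and 8.59 degrees, less where a joint would pass 70% of its speed; a pose out of reach is approached as far as the arm can. A call with a number of a shift or a turn outside -1 to 1 is refused whole. A call with a gripper value outside its range is refused whole. The fingers move at their own pace and stop on an object; FORCE is the grip in N (left out, the last holds). Time passes only in rows, so rows that repeat a pose let the fingers close. It gives the time, the measured TCP pose, the force, the opening and the grip force at its end, in the units of the state.
- bot.get_obs(): the state, without advancing time (a new reading comes with each control period).
- eyes.read_camera(name): name is "side" or "top" or "wrist"; returns a dict with "image" (420x560x3 uint8, red, green, blue), "K" (3x3 intrinsics, pixels), "dist" ([k1, k2, p1, p2, k3] as OpenCV has them; the pictures are not rectified), "R" (3x3) and "t" (3): a world point X has camera coordinates R X + t. Camera axes: x right, y down, z forward; pixel columns grow to the right and rows downward; lengths in m; the calibration is good to about 2 mm. A picture is of the moment at which its call begins. There is no depth.
- ticket.hand_in(): hands the job in; it is judged then, once.
The state is a dict: "t": time; "q": joint angles; "joint_vel": joint speeds; "joint_torque": joint torques, N m; "eef_pos": TCP position; "tool_rot": TCP orientation; "contact_force": force on the tool from outside, world axes, zero at the start; "torque": the same for the moment, N m; "gripper_width": opening from 0.0 (shut) to 1.0 (fully open); "grasp_force": force on a finger pad.
Only numpy, scipy, OpenCV 4.12 (cv2) and the standard library are available. Lean on these libraries where they do the work, as an engineer would, in place of code of your own. Each camera call takes 0.05 s, during which the arm holds its last target. There are 200 camera calls.

TASK

Two small tipping hoppers stand on the tuning cart. Tip the one that holds the two worn black bushings by its orange bar, right over past its balance point so that both bushings drop into the blue catch tray under it, then ease that hopper back upright until it rests fully home, without letting it slam, and let go. Leave the other hopper, with the yellow bushings, untipped.

Things in the scene. Friction and masses are not known exactly. Their poses are not given: they have to be found in the camera images.
- scrap_hopper (a joint): Tilt (rad) of the hopper holding the black bushings: 0 upright and home, 1.45 fully tipped. Aluminium scoop 160 mm long, 130 wide, 65 deep, open at the front, 0.6 kg, on a hinge in a dark stand. Over-centre: below about 0.75 it falls back to 0, above it falls on to 1.45 and stays. Dropped from there it slams home at over 4 rad/s; under 2 is gentle. About 2 N on the bar starts it.
- spare_hopper (a joint): Tilt of the other, identical hopper (same zero, range and behaviour), which holds two yellow bushings; it stands beside the first, left or right, and must stay untipped.
- scrap_bar (a point): Centre of that hopper's orange round bar, 14 mm thick, 120 long, free all round, held above the hopper by two thin arms. Upright it lies 85 mm behind the hinge line and 108 above it (228 above the cart), 43 above the rear rim; tipping, it swings up, over and forward on a 137 mm arc to 96 mm ahead, 97 above. Axes swing with it: y along the bar; upright, x is the tipping direction, z up.
- scrap_hinge (a point): Middle of that hopper's hinge line, 120 mm above the cart; fixed. Axes: x level, the direction it tips and empties (away from the robot, turned up to 0.3 rad either way), y the hinge line, z up. The blue catch tray (180 mm wide, walls 50 high, 4 thick, floor on the cart) reaches from 35 mm behind the hinge to 205 mm ahead.
- bushing_a: Worn black bushing, ring 28 mm across with 10 mm hole, 16 mm high, 20 g; origin at the centre of its underside. Starts lying flat on the hopper's floor.
- bushing_b: The second worn black bushing, same as the first.

How it is judged:
By the outcome, as a careful person would: the job done as asked, in the order asked, and still so for the second after the job is handed in, with the robot touching nothing.
It also fails if it takes over 45 s, if anything falls off the work surface, if the arm or the gripper's body presses on something with over 40 N, if the wrist force passes 120 N, or if a joint passes its speed limit or range.

## Working session

There is one attempt and no reset: what is moved stays moved. The work goes in short steps, Python scripts to look and compute and a shell command to move; the robot and the scene stay as the last step left them, time stands still between calls to the robot, and variables do not carry over. Pictures are saved under pics/ and viewed, at most 10 in all, crops included, and the job is handed in when it is done.

```bash
mkdir -p pics; ls; python3 - <<'E'
from station import bot,eyes
import cv2,pickle
o=bot.get_obs();print({k:o[k] for k in('t','eef_pos','tool_rot','gripper_width')})
for n in('top','side'):
    d=eyes.read_camera(n);pickle.dump(d,open(f'{n}.pkl','wb'));cv2.imwrite(f'pics/{n}.png',d['image'][:,:,::-1])
    print(n,d['K'],d['dist'],d['R'],d['t'])
E
```

```text
pics
{'t': 0.0, 'eef_pos': array([ 0.26493351, -0.62019501,  0.23031766]), 'tool_rot': array([-8.73748314e-04,  9.79688821e-01,  2.00521767e-01, -2.66763149e-04]), 'gripper_width': 1.0005409054108352}
top [[509.60410214   0.         270.12270057]
 [  0.         509.60410214 205.82492095]
 [  0.           0.           1.        ]] [-0.08278706  0.          0.          0.          0.        ] [[ 0.0212063  -0.99974072 -0.00829399]
 [-0.995337   -0.02033063 -0.09429165]
 [ 0.09409858  0.01025489 -0.99551007]] [-0.0054362   0.53627917  1.04517345]
side [[439.48638417   0.         284.27628075]
 [  0.         439.48638417 204.95830979]
 [  0.           0.           1.        ]] [-0.02055196  0.          0.          0.          0.        ] [[-0.9793147  -0.20194848 -0.01263066]
 [-0.13617047  0.70393426 -0.69708978]
 [ 0.14966737 -0.68095035 -0.71687259]] [0.51336011 0.21934916 0.91073002]
```

View pics/top.png

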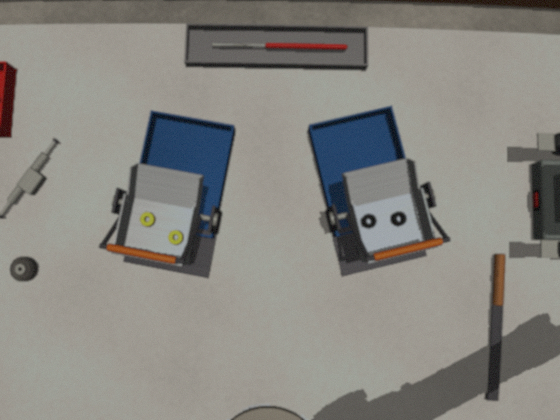

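View pics/side.png

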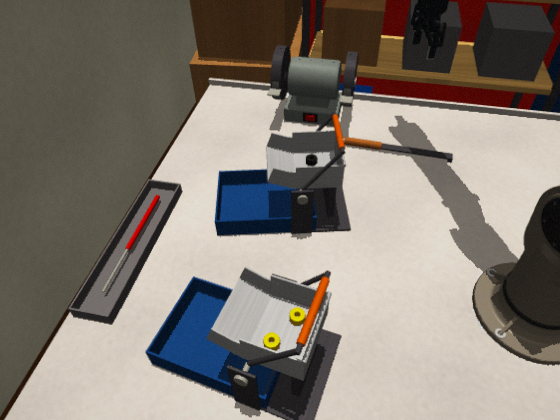

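The right-hand hopper (y<0) holds the black bushings (top image, 369,221 and 398,218). Its orange bar runs from about (376,257) to (441,241).

```bash
cat > h.py <<'E'
import numpy as np,cv2
def onplane(d,px,z):
    u=cv2.undistortPoints(np.array(px,float).reshape(-1,1,2),d['K'],d['dist']).reshape(-1,2)
    r=np.c_[u,np.ones(len(u))]@d['R'];C=-d['R'].T@d['t']
    return C+r*((z-C[2])/r[:,2])[:,None]
def proj(d,X): return cv2.projectPoints(np.array(X,float).reshape(-1,1,3),cv2.Rodrigues(d['R'])[0],d['t'],d['K'],d['dist'])[0].reshape(-1,2)
def orange(d,box):
    x0,y0,x1,y1=box;h=cv2.cvtColor(d['image'],cv2.COLOR_RGB2HSV)
    m=cv2.inRange(h,(5,150,90),(18,255,255));k=np.zeros_like(m);k[y0:y1,x0:x1]=m[y0:y1,x0:x1]
    n,l,s,_=cv2.connectedComponentsWithStats(k);i=1+s[1:,4].argmax()
    c=np.argwhere(l==i)[:,::-1].astype(float);m0=c.mean(0);v=np.linalg.svd(c-m0,full_matrices=False)[2][0];p=(c-m0)@v
    return np.array([m0+v*p.min(),m0+v*p.max()])
E
python3 - <<'E'
import pickle;from h import *
from station import bot
from scipy.spatial.transform import Rotation as Ro
T=pickle.load(open('top.pkl','rb'));S=pickle.load(open('side.pkl','rb'))
e=orange(T,(340,220,460,275));s=orange(S,(320,105,355,160));print(e,s)
P=onplane(T,e,.228);print(P,np.linalg.norm(P[1]-P[0]));print('side@z',onplane(S,s,.228))
c=P.mean(0);v=P[1]-P[0];v=v*np.sign(v[1]);a=np.arctan2(-v[0],v[1]);print('centre',c,'yaw',a)
print('side reproj',proj(S,P))
o=bot.get_obs();w=o['tool_rot'];R=Ro.from_quat(np.r_[w[1:],w[0]]).as_matrix();print(R)
g=onplane(T,[[369,221],[398,218]],.09);print(g)
E
```

```text
[[441.82966167 240.29459942]
 [373.92560034 256.69189811]] [[331.96012629 114.46217963]
 [346.02235466 146.10126656]]
[[ 0.46415683 -0.28987508  0.228     ]
 [ 0.43439299 -0.17353871  0.228     ]] 0.12008345458081818
side@z [[ 0.4688758  -0.29292193  0.228     ]
 [ 0.42454511 -0.18162146  0.228     ]]
centre [ 0.44927491 -0.2317069   0.228     ] yaw 0.25047032385730983
side reproj [[333.82495523 115.42067875]
 [340.97260693 147.89386928]]
[[ 9.19554880e-01  3.92960960e-01 -7.11684218e-04]
 [ 3.92961596e-01 -9.19553712e-01  1.46801096e-03]
 [-7.75608688e-05 -1.62958121e-03 -9.99998669e-01]]
[[ 0.50410876 -0.19040089  0.09      ]
 [ 0.51117166 -0.24796911  0.09      ]]
```

```bash
python3 -m crank '0 0 -0.12 0 0 -0.04 0.4;0.644 -0.569 -0.12 0 0 -0.451 0.4;0.644 -0.569 -0.12 0 0 -0.451 0.4;0.644 -0.569 -0.12 0 0 -0.451 0.4;0.644 -0.569 -0.12 0 0 -0.451 0.4;0.644 -0.569 -0.12 0 0 -0.451 0.4;0.644 -0.569 -0.12 0 0 -0.451 0.4;0.644 -0.569 -0.12 0 0 -0.451 0.4;0.644 -0.569 -0.12 0 0 -0.451 0.4;0.644 -0.569 -0.12 0 0 -0.451 0.4;0.644 -0.569 -0.12 0 0 -0.451 0.4;0.644 -0.569 -0.12 0 0 -0.451 0.4;0.644 -0.569 -0.12 0 0 -0.451 0.4;0.644 -0.569 -0.12 0 0 -0.451 0.4;0.644 -0.569 -0.12 0 0 -0.451 0.4' 25; python3 - <<'E'
from h import *;from station import bot,eyes
from scipy.spatial.transform import Rotation as Ro
o=bot.get_obs();w=o['tool_rot'];print(o['eef_pos'],Ro.from_quat(np.r_[w[1:],w[0]]).as_matrix(),o['q'])
d=eyes.read_camera('wrist');cv2.imwrite('pics/w1.png',d['image'][:,:,::-1])
e=orange(d,(0,0,560,420));P=onplane(d,e,.228);print(e,P,np.linalg.norm(P[1]-P[0]),P.mean(0))
E
```

```text
t: 1.6
eef_pos: [0.449, -0.2336, 0.2911]
tool_rot: [-0.0, 0.614, 0.789, -0.0]
contact_force: [0.4, -0.1, -0.9]
gripper_width: 0.601
grasp_force: 0.0
[ 0.44902681 -0.23364325  0.29114869] [[-2.44972973e-01  9.69529845e-01 -3.50777787e-04]
 [ 9.69529904e-01  2.44972987e-01 -2.91416156e-06]
 [ 8.31057156e-05 -3.40803445e-04 -9.99999938e-01]] [ 0.73596564  0.17124119 -0.4266299   1.85418983  0.07806841  1.13275691
  0.52915849]
[[278.06789676 117.98379688]
 [277.54610824 309.0151488 ]] [[ 0.43275791 -0.17267035  0.228     ]
 [ 0.46242827 -0.2911688   0.228     ]] 0.12215651058588277 [ 0.44759309 -0.23191958  0.228     ]
```

View pics/w1.png

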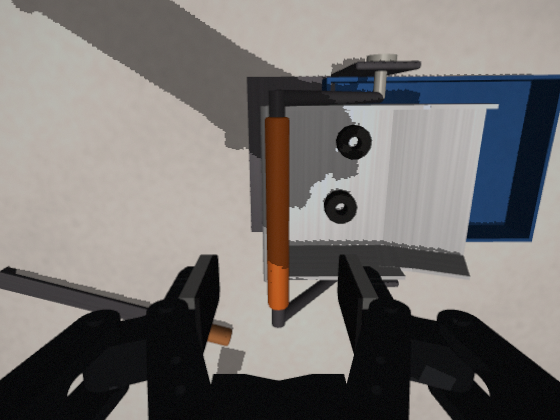

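Wrist view: the bar is vertical at column 278, centred between the fingers (about 215 and 342). The bushings are at (353,142) and (340,206), and the area around the bar is clear. I'll descend and grip.

```bash
python3 -m crank '0 0 0.05 0 0 0 0.4;0 0 0.1 0 0 0 0.4;0 0 0.14 0 0 0 0.4;0 0 0.164 0 0 0 0.4;0 0 0.164 0 0 0 0.4;0 0 0.164 0 0 0 0.6;0 0 0.164 0 0 0 0.75;0 0 0.164 0 0 0 0.95;0 0 0.164 0 0 0 0.95;0 0 0.164 0 0 0 0.95;0 0 0.164 0 0 0 0.95' 25
python3 - <<'E'
import numpy as np
# bar path in (tool y=fwd, tool z=down) units of .5 m
r=np.hypot(85,108);a0=np.arctan2(85,108)
for th in np.arange(0,1.46,.0725): print(round(th,3),round((r*np.sin(th-a0)+85)/500,3),round(-(r*np.cos(th-a0)-108)/500,3))
E
```

```text
t: 2.75
eef_pos: [0.4489, -0.2333, 0.2098]
tool_rot: [-0.0, 0.614, 0.789, -0.001]
contact_force: [-4.9, -1.6, 6.2]
gripper_width: 0.15
grasp_force: 24.9
0.0 0.0 0.0
0.072 0.016 -0.012
0.145 0.033 -0.022
0.217 0.051 -0.032
0.29 0.069 -0.04
0.362 0.088 -0.046
0.435 0.107 -0.052
0.507 0.126 -0.055
0.58 0.146 -0.058
0.652 0.166 -0.059
0.725 0.186 -0.058
0.798 0.206 -0.057
0.87 0.225 -0.053
0.942 0.245 -0.048
1.015 0.264 -0.042
1.088 0.282 -0.035
1.16 0.3 -0.026
1.232 0.317 -0.016
1.305 0.334 -0.005
1.378 0.349 0.008
1.45 0.364 0.021
```

```bash
python3 -m crank '0 0.016 -0.012 0 0 0 0.95;0 0.033 -0.022 0 0 0 0.95;0 0.051 -0.032 0 0 0 0.95;0 0.069 -0.040 0 0 0 0.95;0 0.088 -0.046 0 0 0 0.95;0 0.107 -0.052 0 0 0 0.95;0 0.126 -0.055 0 0 0 0.95;0 0.146 -0.058 0 0 0 0.95;0 0.146 -0.058 0 0 0 0.95' 25
python3 - <<'E'
from h import *;from station import bot,eyes
d=eyes.read_camera('side');cv2.imwrite('pics/s2.png',cv2.resize(d['image'][60:260,180:420,::-1],None,fx=3,fy=3)[:600,:720])
E
```

```text
t: 3.65
eef_pos: [0.5225, -0.2142, 0.2389]
tool_rot: [0.001, 0.613, 0.79, 0.001]
contact_force: [-1.8, -2.0, 6.3]
gripper_width: 0.152
grasp_force: 26.2
```

View pics/s2.png

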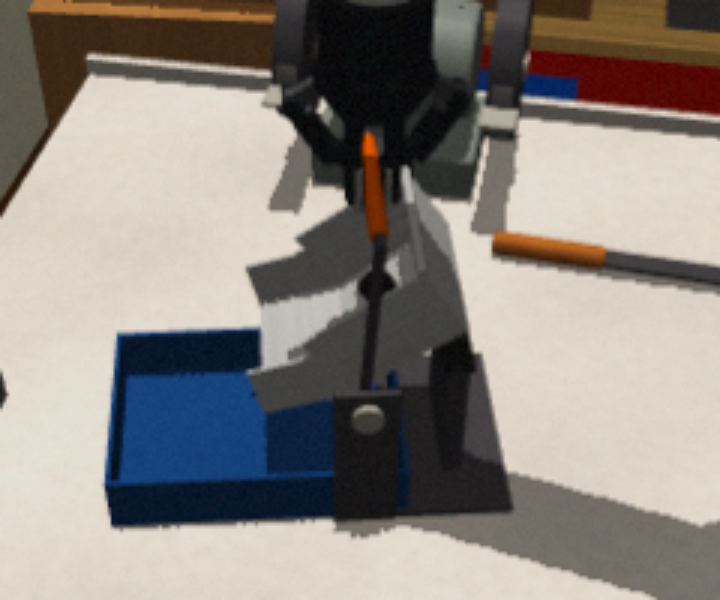

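The hopper is at about 0.58 rad, following the grip. In the crop the bar is at (375,190) between the fingers with the rear rim clear, and one bushing is visible sliding at (375,285). I'll continue to full tip.

```bash
python3 -m crank '0 0.020 -0.001 0 0 0 0.95;0 0.040 0.000 0 0 0 0.95;0 0.060 0.001 0 0 0 0.95;0 0.079 0.005 0 0 0 0.95;0 0.099 0.010 0 0 0 0.95;0 0.118 0.016 0 0 0 0.95;0 0.136 0.023 0 0 0 0.95;0 0.154 0.032 0 0 0 0.95;0 0.171 0.042 0 0 0 0.95;0 0.188 0.053 0 0 0 0.95;0 0.203 0.066 0 0 0 0.95;0 0.215 0.076 0 0 0 0.95;0 0.215 0.076 0 0 0 0.95;0 0.215 0.076 0 0 0 0.95;0 0.215 0.076 0 0 0 0.95;0 0.215 0.076 0 0 0 0.95' 25
python3 - <<'E'
from h import *;from station import bot,eyes
d=eyes.read_camera('side');cv2.imwrite('pics/s3.png',cv2.resize(d['image'][60:260,180:420,::-1],None,fx=3,fy=3)[:600,:720])
E
```

```text
t: 5.3
eef_pos: [0.624, -0.1877, 0.1998]
tool_rot: [-0.0, 0.613, 0.79, -0.0]
contact_force: [-1.1, 0.7, -3.8]
gripper_width: 0.151
grasp_force: 25.5
```

View pics/s3.png

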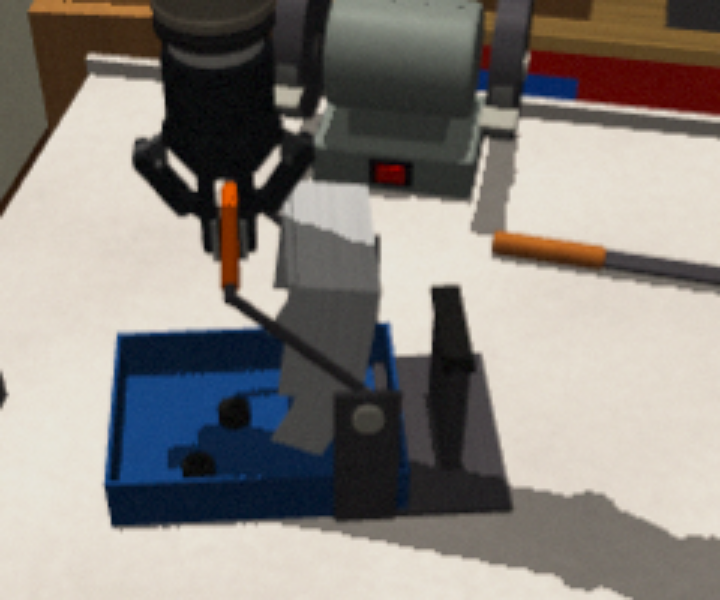

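Both black bushings lie in the blue tray, at (235,412) and (198,465) in the crop, and the hopper is near 1.43 rad. I'll ease it back the same way.

```bash
python3 -m crank '0 -0.012 -0.010 0 0 0 0.95;0 -0.027 -0.023 0 0 0 0.95;0 -0.044 -0.034 0 0 0 0.95;0 -0.061 -0.044 0 0 0 0.95;0 -0.079 -0.053 0 0 0 0.95;0 -0.097 -0.060 0 0 0 0.95;0 -0.116 -0.066 0 0 0 0.95;0 -0.136 -0.071 0 0 0 0.95;0 -0.155 -0.075 0 0 0 0.95;0 -0.175 -0.076 0 0 0 0.95;0 -0.195 -0.077 0 0 0 0.95;0 -0.215 -0.076 0 0 0 0.95;0 -0.215 -0.076 0 0 0 0.95' 25
python3 -m crank '0 -0.020 0.003 0 0 0 0.95;0 -0.039 0.006 0 0 0 0.95;0 -0.058 0.012 0 0 0 0.95;0 -0.077 0.018 0 0 0 0.95;0 -0.095 0.026 0 0 0 0.95;0 -0.104 0.031 0 0 0 0.95;0 -0.113 0.036 0 0 0 0.95;0 -0.121 0.041 0 0 0 0.95;0 -0.130 0.046 0 0 0 0.95;0 -0.138 0.052 0 0 0 0.95;0 -0.146 0.058 0 0 0 0.95;0 -0.147 0.059 0 0 0 0.95;0 -0.147 0.059 0 0 0 0.95;0 -0.147 0.059 0 0 0 0.95' 25
python3 - <<'E'
from h import *;from station import bot,eyes
d=eyes.read_camera('side');cv2.imwrite('pics/s4.png',cv2.resize(d['image'][60:260,180:420,::-1],None,fx=3,fy=3)[:600,:720])
E
```

```text
t: 6.65
eef_pos: [0.5177, -0.2153, 0.2378]
tool_rot: [-0.001, 0.614, 0.789, -0.001]
contact_force: [-0.8, 2.2, 3.6]
gripper_width: 0.151
grasp_force: 27.3
t: 8.05
eef_pos: [0.4489, -0.233, 0.2087]
tool_rot: [-0.0, 0.614, 0.79, -0.0]
contact_force: [-0.8, -3.4, -0.2]
gripper_width: 0.153
grasp_force: 27.4
```

View pics/s4.png

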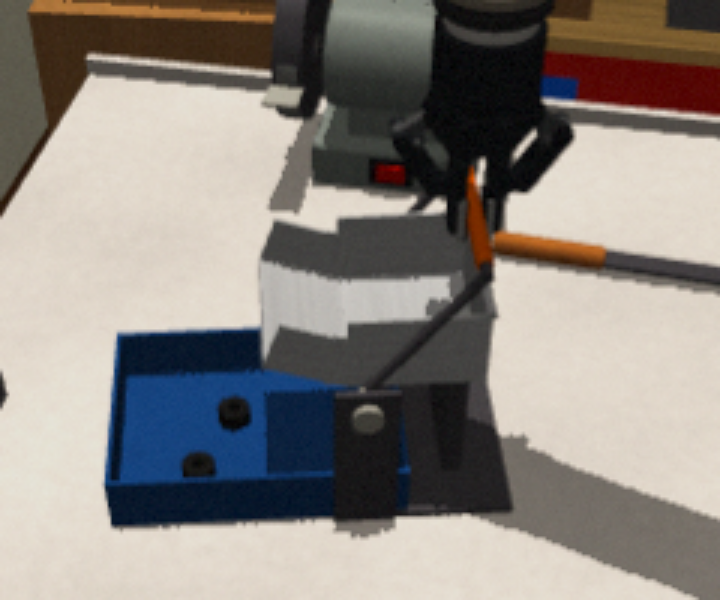

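The hopper is upright and the empty scoop is back at the pose where I gripped it; the bushings are still in the tray. I'll nudge it firmly home, open, and retreat straight up.

```bash
python3 -m crank '0 -0.003 0.003 0 0 0 0.95;0 -0.003 0.003 0 0 0 0.95;0 -0.003 0.003 0 0 0 0.8;0 -0.003 0.003 0 0 0 0.6;0 -0.003 0.003 0 0 0 0.4;0 -0.003 0.003 0 0 0 0.4;0 -0.003 0.003 0 0 0 0.4;0 -0.003 -0.04 0 0 0 0.4;0 -0.003 -0.1 0 0 0 0.4;0 -0.003 -0.18 0 0 0 0.4;0 -0.003 -0.26 0 0 0 0.4;0 -0.1 -0.32 0 0 0 0.4;0 -0.2 -0.32 0 0 0 0.4;0 -0.2 -0.32 0 0 0 0.4;0 -0.2 -0.32 0 0 0 0.4;0 -0.2 -0.32 0 0 0 0.4' 25
python3 - <<'E'
from h import *;from station import bot,eyes
import pickle
S=pickle.load(open('side.pkl','rb'));T=pickle.load(open('top.pkl','rb'))
d=eyes.read_camera('side');print(orange(d,(320,105,355,160)),orange(S,(320,105,355,160)))
t=eyes.read_camera('top')
for b in((340,220,460,275),(90,220,190,275)):
  print(orange(t,b),orange(T,b))
cv2.imwrite('pics/s5.png',d['image'][:,:,::-1])
E
```

```text
t: 9.7
eef_pos: [0.353, -0.2569, 0.3686]
tool_rot: [0.0, 0.613, 0.79, 0.0]
contact_force: [-0.1, 0.2, -0.5]
gripper_width: 0.6
grasp_force: 0.0
[[332.00888764 114.43610052]
 [345.95823408 146.13835511]] [[331.96012629 114.46217963]
 [346.02235466 146.10126656]]
[[442.03840795 240.15726949]
 [374.17825471 256.72990168]] [[441.82966167 240.29459942]
 [373.92560034 256.69189811]]
[[106.72952843 246.35974164]
 [174.82019676 259.90392476]] [[106.73418018 246.32557432]
 [174.80432045 259.97580301]]
```

View pics/s5.png

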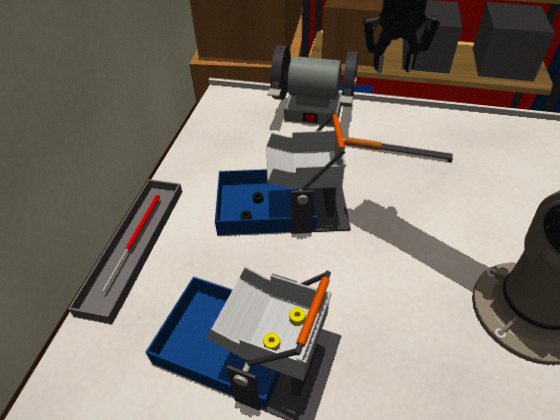

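The bar is back at its starting pixels, within about 0.3 px. Both black bushings are in the tray at (258,198) and (246,215), the yellow hopper is unmoved, and the robot is clear.

```bash
python3 -c "
from station import ticket;print(ticket.hand_in())"
```

```text
the job is handed in; nothing more can be done
None
```

I tipped the hopper with the black bushings; both dropped into its blue tray. I then eased it back fully home and let go, the yellow hopper was never touched, and the job was handed in after about 10 s of robot time.

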